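# Lock the demonstration calculator under its display bar

### The arm

A 7-joint arm with a two-finger parallel gripper is mounted at the origin on the work surface. World frame = base frame: x ahead of the robot, y to its left, z up, the work surface at z = 0. Lengths are in m, angles in rad, forces in N, time in s.
With the tool pointing down it reaches from about 0.4 to 0.9 m from the base axis. Payload 5.6 kg.
Tool frame: the origin (TCP) lies midway between the tips of the shut fingers; the grasp point (between the pads) lies 19 mm behind it; z points along the fingers, y is the line along which they close (so a half turn about z gives the same grasp; the last joint's range is limited). The gripper opens to 92 mm and grips with 3 to 60 N. Pads are 20 mm wide; open, the fingers measure 128 mm over their backs; the gripper's body (75 mm by 189 mm) begins 69 mm behind the grasp point.
Start: joints at [-1.297, 0.468, -0.012, 1.603, 0.006, 1.071, -0.056], TCP at [0.203, 0.618, 0.215] pointing down, gripper open.
Joint ranges: [-2.53, 2.53], [-0.31, 2.02], [-1.57, 1.55], [0.28, 2.44], [-1.29, 4.43], [0.15, 1.84], [-2.92, 2.92]. Speed limits (rad/s): [2.57, 2.57, 3.14, 3.14, 3.14, 3.14, 3.14].

### API

Orientations are given as a 3x3 rotation matrix whose columns are the frame's x, y, z axes.
In Python, from plant import env gives the robot as it stands.
- The arm moves only by the shell command python3 -m inch 'ROWS' [OPENING] [FORCE]. ROWS is text: rows parted by semicolons, each of 6 numbers parted by spaces: the shift along the tool's x, y, z in cm, then the turn, a rotation vector about the tool's x, y, z in rad. A call has 1 to 5 rows; each row is the pose to reach, as a shift and turn from the pose commanded when the call began, along the tool's axes at that moment; what a row does not reach only later rows make up. A row lasts 1/12 s, in which the tool goes at most 41.7 mm and 7.16 degrees, less where a joint would pass 70% of its speed; a pose out of reach is approached as far as the arm can. A call with a gripper value outside its range is refused whole. OPENING is the finger opening in cm, from 0 to 9.19, set as the call begins (- or left out, the last holds). The fingers move at their own pace and stop on an object; FORCE is the grip in N (left out, the last holds). Time passes only in rows, so rows that repeat a pose let the fingers close. It gives the time, the measured TCP pose, the force, the opening and the grip force at its end, in the units of the state.
- env.state(): the state, without advancing time (a new reading comes with each control period).
- env.get_image(name): name is "scene" or "top"; returns a dict with "pixels" (480x640x3 uint8, blue, green, red), "fov_y" (degrees; the focal length in pixels is half the picture's height over the tangent of half this angle, whatever the lens; pixels are square), "cx", "cy" (the principal point, pixels), "world_to_cam" (4x4, takes a point from world to camera coordinates). Camera axes: x right, y down, z forward; pixel columns grow to the right and rows downward; lengths in m; the calibration is good to about 2 mm. A picture is of the moment at which its call begins. There is no depth.
- env.hand_in(): hands the job in; it is judged then, once.
The state is a dict: "t": time; "joint_pos": joint angles; "qd": joint speeds; "joint_efforts": joint torques, N m; "tool_pos": TCP position; "tool_rot": TCP orientation; "wrist_force": force on the tool from outside, world axes, zero at the start; "moment": the same for the moment, N m; "finger_gap": opening from 0.0 (shut) to 1.0 (fully open); "finger_force": force on a finger pad.
Only numpy, scipy, OpenCV 4.12 (cv2) and the standard library are available. Lean on these libraries where they do the work, as an engineer would, in place of code of your own. Each camera call takes 0.05 s, during which the arm holds its last target. There are 200 camera calls.

### The job

Swing the steel bar of the display stand across the demonstration calculator until the hole in the bar lies over the slot in the catch. Then put the thumbscrew through both, feeling gently for the slot and never forcing the screw, until its collar sits flush on the bar, give it a quarter turn so that its cross-pin locks under the catch, and let go. Leave the calculator and the other goods on the counter where they are.

Things in the scene. Friction and masses are not known exactly. Their poses are not given: they have to be found in the camera images.
- stand: Display stand fixed to the counter: dark steel base plate 130 x 240 x 4 mm, long side along its y; its x points away from the robot at yaw 0. Origin on the counter, 5 mm to the +y side of the plate's middle. The pivot post of the bar stands at x 0, y -90 mm; the catch (see point catch_top) at y +50 mm.
- catch_top (a point): Fixed point of the stand at x 0, y 50, z 44 mm: the catch's top height. Catch: dark steel bridge, 90 mm (x) by 36 mm (y), top plate 6 mm thick, hollow below. Its square-edged slot, 8.5 mm wide (x), 21 mm long (y), lies at this y, but the catch was adjusted by hand and clamped, so the slot's x is anywhere within 18 mm of this point: not measured, find it by feel
- bar (a joint): Angle of the bar about its vertical pivot (rad), -0.35 to 1.2. 0: the bar lies along the stand's +y, its hole over catch_top; positive: free end swung to the stand's -x (towards the robot). It stays where it is left; pivot friction 0.06 N m. The hole is over the slot at minus (slot x / 140 mm), somewhere from -0.13 to 0.13
- bar_hole (a point): Centre of the round 18 mm hole in the bar, at the bar's top face, 140 mm from the pivot. The bar is bright steel, 34 mm wide, 6 mm thick, its underside 45 mm and its top 51 mm above the counter (1 mm above the catch)
- bar_knob (a point): Black upright round knob on the free end of the bar, 12 mm in diameter, 215 mm from the pivot; its shank begins on the bar at 51 mm and it ends 79 mm above the counter. This point lies on its axis 69 mm above the counter
- screw: Brass thumbscrew, about 70 g, upright in the hole of a black rubber block. Origin: centre of the underside of its round collar (28 mm diameter, z 0 to 4 mm), z up. Above: a flat wing to pinch, 28 mm along x, 9 mm along y, z 4 to 30 mm. Below: shank 16 mm in diameter to z -3 mm, tapering to 9 mm at z -7 mm, then a 5.5 mm neck. Origin is 51 mm above the counter when fully home on the bar
- screw_pin (a point): Middle of the steel cross-pin at the screw's foot, 19 mm below its origin: a round pin along the screw's x (as the wing), 16 mm long, 6 mm in diameter, ends round. It passes the slot only when it lies along the slot (the stand's y); turned a quarter either way below the plate it is locked. While it rests on the catch's top the screw's origin is 66 mm above the counter
- block: Black rubber block, 44 x 44 x 32 mm, fixed to the counter, with a 19 mm hole 28 mm deep in its top in which the screw stands with its collar on the block; origin under its centre
- calculator: Tan desktop calculator, 142 x 78 x 27 mm, loose on the stand between pivot and catch; origin under its centre. The bar passes 14 mm above it
- tester: Chrome coin-cell tester, 75 x 55 x 38 mm, loose on the counter; leave alone
- cells: Stack of coin cells, 24 mm diameter, 18 mm high, loose on the counter; leave alone
- keypad: Spare black rubber keypad, 85 x 62 x 8 mm, loose on the counter; leave alone
- cube: Smoked acrylic display cube, 70 mm, loose on the counter; leave alone
There are look-alikes about, which are no part of the job. Of the things shaped like the screw, the brass one is meant.

How it is judged:
By the outcome, as a careful person would: the job done as asked, in the order asked, and still so for the second after the job is handed in, with the robot touching nothing.
It also fails if it takes over 72 s, if anything falls off the work surface, if the arm or the gripper's body presses on something with over 40 N, if the wrist force passes 120 N, or if a joint passes its speed limit or range.

## Working session

There is one attempt and no reset: what is moved stays moved. The work goes in short steps, Python scripts to look and compute and a shell command to move; the robot and the scene stay as the last step left them, time stands still between calls to the robot, and variables do not carry over. Pictures are saved under pics/ and viewed, at most 10 in all, crops included, and the job is handed in when it is done.

```bash
ls; mkdir -p pics
cat > h.py <<'E'
import numpy as np, cv2
from plant import env
def cam(n):
    im=env.get_image(n); f=240/np.tan(np.radians(im["fov_y"])/2)
    return im["pixels"],f,im["cx"],im["cy"],np.array(im["world_to_cam"])
def ray(c,uv,z):
    _,f,cx,cy,T=c; R,t=T[:3,:3],T[:3,3]; o=-R.T@t
    d=R.T@np.array([(uv[0]-cx)/f,(uv[1]-cy)/f,1]); return o+d*(z-o[2])/d[2]
def proj(c,p):
    _,f,cx,cy,T=c; q=T[:3,:3]@np.array(p)+T[:3,3]; return [f*q[0]/q[2]+cx,f*q[1]/q[2]+cy]
E
python3 - <<'E'
from h import *
for n in("top","scene"):
    c=cam(n); cv2.imwrite(f"pics/{n}0.png",c[0]); print(n,c[1:4],np.round(c[4],3).tolist())
s=env.state(); print({k:np.round(v,3).tolist() for k,v in s.items()})
E
```

```text
pics
top (np.float64(532.1017245267716), 325.9259531087529, 241.72600595669144) [[0.017, -0.999, -0.036, -0.038], [-0.989, -0.012, -0.15, 0.536], [0.149, 0.038, -0.988, 0.915], [0.0, 0.0, 0.0, 1.0]]
scene (np.float64(613.3411738024897), 312.306773809706, 239.0436355894547) [[0.899, 0.437, -0.013, -0.479], [0.26, -0.557, -0.789, -0.1], [-0.352, 0.706, -0.614, 1.497], [0.0, 0.0, 0.0, 1.0]]
{'t': 0.1, 'joint_pos': [-1.297, 0.468, -0.012, 1.604, 0.006, 1.071, -0.056], 'qd': [-0.001, 0.001, -0.001, -0.003, 0.001, 0.001, -0.001], 'joint_efforts': [0.001, -52.165, -0.012, -24.437, -0.057, 0.014, 0.0], 'tool_pos': [0.202, 0.617, 0.214], 'tool_rot': [[-0.95, 0.312, -0.0], [0.312, 0.95, -0.002], [-0.0, -0.002, -1.0]], 'wrist_force': [-0.502, 0.264, -1.298], 'moment': [-0.039, 0.008, 0.015], 'finger_force': 0.0, 'finger_gap': 0.997}
```

View pics/top0.png

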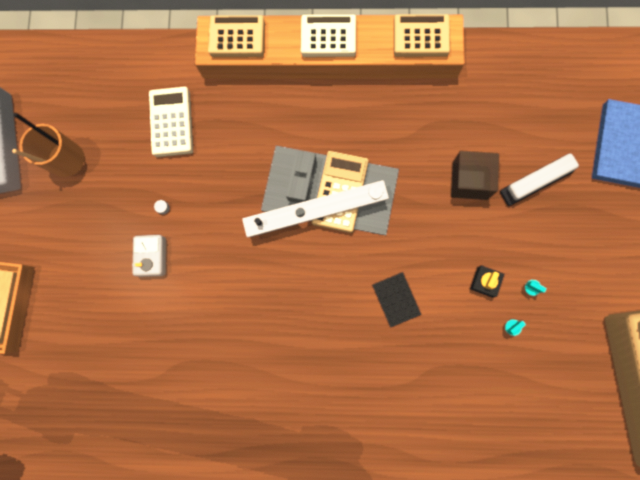

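View pics/scene0.png

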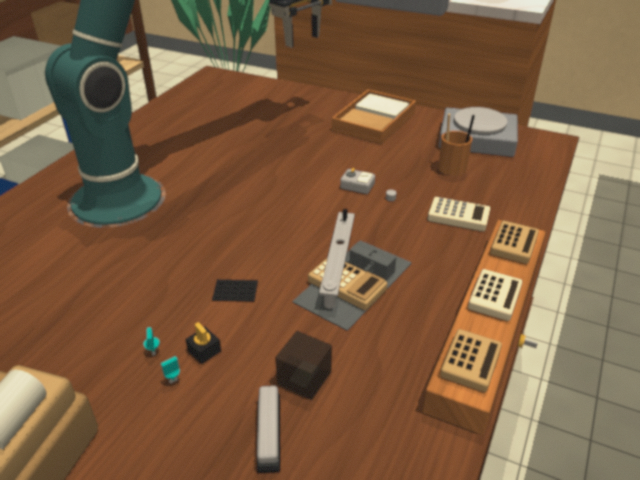

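The top view shows the bar from its pivot (377,191) to the knob (258,222), with the hole at (300,212) and the catch at (301,175). Candidates for the screw: yellow/brass one in the black block at (489,281), teal ones at (535,288) and (515,327). I choose the brass one and check it in a crop.

Run:
```python
from h import *
c=cam("top"); a=c[0]
A=cv2.resize(a[140:245,235:405],None,fx=4,fy=4,interpolation=cv2.INTER_CUBIC)  # 680x420
B=cv2.resize(a[262:304,462:512],None,fx=7,fy=4*1.0,interpolation=cv2.INTER_CUBIC)
B=cv2.resize(a[260:300,462:512],None,fx=4,fy=4,interpolation=cv2.INTER_CUBIC)
out=np.zeros((590,680,3),np.uint8); out[:420]=A; out[425:585,:200]=B
s=cam("scene")[0]; out[425:585,210:410]=cv2.resize(s[320:360,180:230],None,fx=4,fy=4,interpolation=cv2.INTER_CUBIC)
cv2.imwrite("pics/crop1.png",out)
```

```text
(no output)
```

View pics/crop1.png

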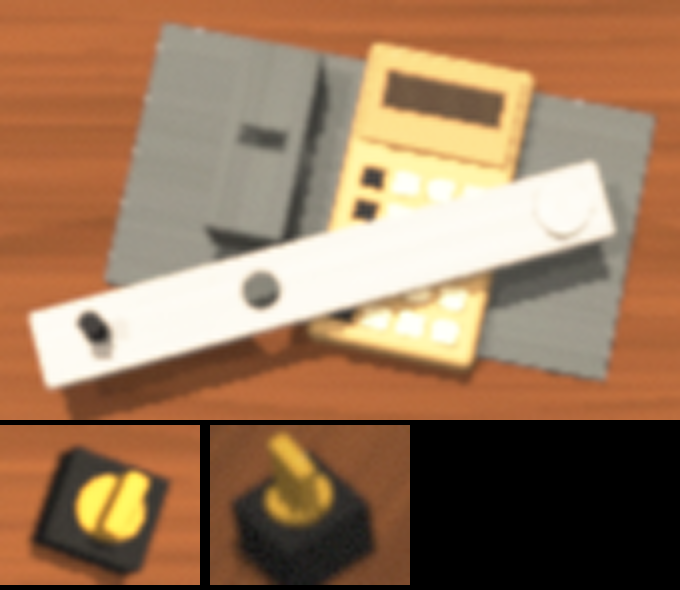

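The brass screw sits in the black block, its wing running up-right in the top view. The catch's slot shows at crop (262,137), the hole at (262,290), the knob at (95,325), and the plate corners are at (163,24), (655,114), (606,380) and (107,282).

```bash
cat >> h.py <<'E'
def rz(a): return np.array([[np.cos(a),-np.sin(a)],[np.sin(a),np.cos(a)]])
E
python3 - <<'E'
from h import *
from scipy.optimize import least_squares as LS
c=cam("top"); U=lambda p,o=(235,140):(o[0]+(p[0]+.5)/4-.5,o[1]+(p[1]+.5)/4-.5)
# plate corners in stand: x +-65, y -125..115
P=np.array([[.065,.115],[.065,-.125],[-.065,-.125],[-.065,.115]])
W=np.array([ray(c,U(p),.004)[:2] for p in [(163,24),(655,114),(606,380),(107,282)]])
f=lambda q:((P@rz(q[2]).T+q[:2])-W).ravel()
r=LS(f,[.55,0,0]); q=r.x; print("stand",q,"res mm",np.round(r.fun*1e3,1))
S=lambda w:(rz(q[2]).T@(np.array(w)[:2]-q[:2]))*1e3
print("slot in stand mm",S(ray(c,U((262,137)),.044)))
print("catch corners",[S(ray(c,U(p),.044)) for p in [(207,229),(285,243),(320,60)]])
h=ray(c,U((262,290)),.051);print("hole",h,"stand",S(h)); hs=S(h); print("ang",np.arctan2(-hs[0],hs[1]+90), np.hypot(hs[0],hs[1]+90))
k=ray(c,U((91,322)),.079);ks=S(k);print("knob",k,ks,np.arctan2(-ks[0],ks[1]+90),np.hypot(ks[0],ks[1]+90))
print("pivot",S(ray(c,U((562,208)),.053)))
# screw, brass mask
im=c[0][260:300,462:512]; hsv=cv2.cvtColor(im,cv2.COLOR_BGR2HSV)
B=lambda p:U((p[0],p[1]-425),(462,260))
print("collar centre",ray(c,B((107,509)),.036))
# wing top face ends z=.062
a=ray(c,B((102,532)),.062);b=ray(c,B((137,478)),.062);print("wing",a,b,np.degrees(np.arctan2(*(b-a)[1::-1])),np.linalg.norm(b-a))
bc=[ray(c,B(p),.032)[:2] for p in [(77,448),(170,482),(135,574),(35,545)]];print("block",np.mean(bc,0),np.round(bc,4).tolist())
E
```

```text
stand [ 0.64324808 -0.03015004 -0.18237531] res mm [ 0.5  0.1  0.1 -0.9  0.  -0.4 -0.7  1.1]
slot in stand mm [ 8.19948093 50.85742709]
catch corners [array([-38.59554855,  66.57022004]), array([-38.2216496,  30.4628407]), array([48.80315223, 32.17444132])]
hole [0.58795803 0.01600817 0.051     ] stand [-62.74463382  35.36496744]
ang 0.4640441330034819 140.19009998577138
knob [0.56725139 0.08760699 0.079     ] [-96.09345925 102.02088526] 0.4639934141175768 214.72301527181904
pivot [ -0.89793622 -89.12015774]
collar centre [ 0.47126863 -0.31798087  0.036     ]
wing [ 0.45928835 -0.30870615  0.062     ] [ 0.48264888 -0.32420071  0.062     ] -33.55550950600494 0.028032047948805084
block [ 0.47021296 -0.31778361] [[0.4985, -0.3066], [0.4839, -0.347], [0.4432, -0.3304], [0.4552, -0.2871]]
```

```bash
cat >> h.py <<'E'
from scipy.spatial.transform import Rotation as Ro
ST=np.array([.64325,-.03015]); YAW=-.1824
def w(x,y): return ST+rz(YAW)@np.array([x,y])
def knob(a,r=.215): return w(-r*np.sin(a),-.09+r*np.cos(a))
def go(p,ydeg):
    """shift (cm) and turn in current tool axes to TCP p, closing line at world angle ydeg"""
    s=env.state(); R=np.array(s["tool_rot"]); a=np.radians(ydeg)
    Rt=np.array([[-np.sin(a),np.cos(a),0],[np.cos(a),np.sin(a),0],[0,0,-1]]).T
    print(np.round(R.T@(np.array(p)-s["tool_pos"])*100,2),np.round(Ro.from_matrix(R.T@Rt).as_rotvec(),3))
def st():
    s=env.state(); y=np.array(s["tool_rot"])[:,1]
    print("t%.2f"%s["t"],np.round(s["tool_pos"],4),"y%.1f"%np.degrees(np.arctan2(y[1],y[0])),"F",np.round(s["wrist_force"],2),"M",np.round(s["moment"],3),"gap%.3f ff%.1f j7 %.2f"%(s["finger_gap"],s["finger_force"],s["joint_pos"][6]))
E
python3 - <<'E'
from h import *
k=knob(.464); print(k); go([*k,.125],16.2); st()
E
```

```text
[0.56717788 0.08787458]
[-51.16 -38.94   8.95] [-0.001  0.     0.971]
t0.25 [0.2025 0.6174 0.2142] y71.8 F [ 0.97  0.27 -0.44] M [-0.005 -0.044 -0.02 ] gap0.996 ff0.0 j7 -0.06
```

```bash
python3 -m inch '-3.2 -2.4 0 0 0 0;-6.4 -4.8 0 0 0 0;-9.6 -7.2 0 0 0 0;-12.8 -9.6 0 0 0 0;-16 -12 0 0 0 0' 4
python3 -m inch '-3.2 -2.4 0 0 0 0;-6.4 -4.8 0 0 0 0;-9.6 -7.2 0 0 0 0;-12.8 -9.6 0 0 0 0;-16 -12 0 0 0 0'
python3 -m inch '-3.2 -2.4 0 0 0 .12;-6.4 -4.8 0 0 0 .24;-9.6 -7.2 2 0 0 .36;-12.8 -9.6 4 0 0 .48;-16 -12 6 0 0 .6'
python3 - <<'E'
from h import *
k=knob(.464); go([*k,.095],16.2); st()
E
```

```text
t: 0.67
tool_pos: [0.3179, 0.4521, 0.2146]
tool_rot: [[-0.95, 0.311, 0.0], [0.311, 0.95, 0.0], [-0.0, 0.0, -1.0]]
wrist_force: [-0.0, 0.9, 0.0]
finger_gap: 0.66
finger_force: 0.0
t: 1.08
tool_pos: [0.4326, 0.2881, 0.2148]
tool_rot: [[-0.95, 0.311, 0.0], [0.311, 0.95, 0.0], [-0.0, 0.001, -1.0]]
wrist_force: [0.8, 1.1, 0.7]
finger_gap: 0.433
finger_force: 0.0
t: 1.5
tool_pos: [0.5429, 0.1312, 0.1586]
tool_rot: [[-0.604, 0.797, 0.002], [0.797, 0.604, 0.001], [-0.0, 0.002, -1.0]]
wrist_force: [-0.6, 2.1, -1.2]
finger_gap: 0.438
finger_force: 0.0
[-4.92 -0.69  6.36] [0.002 0.    0.365]
t1.50 [0.5429 0.1312 0.1586] y37.1 F [-0.59  2.09 -1.21] M [ 0.015  0.077 -0.019] gap0.438 ff0.0 j7 0.49
```

```bash
python3 -m inch '-2 -.3 1 0 0 .12;-4 -.6 3 0 0 .24;-4.8 -.6 5 0 0 .36;-4.8 -.6 6.2 0 0 .36;-4.8 -.6 6.2 0 0 .36'
python3 - <<'E'
from h import *
k=knob(.464); go([*k,.057],16.2); st()
c=cam("top"); s=cam("scene")
out=np.hstack([cv2.resize(c[0][150:260,215:315],(400,440),interpolation=2),cv2.resize(s[0][180:290,290:390],(400,440),interpolation=2)]); cv2.imwrite("pics/k1.png",out)
E
```

```text
t: 1.92
tool_pos: [0.5641, 0.0908, 0.094]
tool_rot: [[-0.293, 0.956, -0.005], [0.956, 0.293, -0.001], [0.0, -0.005, -1.0]]
wrist_force: [-0.2, 0.5, 0.2]
finger_gap: 0.434
finger_force: 0.0
[-0.37  0.23  3.7 ] [-0.005 -0.     0.014]
t1.92 [0.5641 0.0908 0.094 ] y17.0 F [-0.2   0.46  0.2 ] M [-0.02   0.109 -0.02 ] gap0.434 ff0.0 j7 0.31
```

View pics/k1.png

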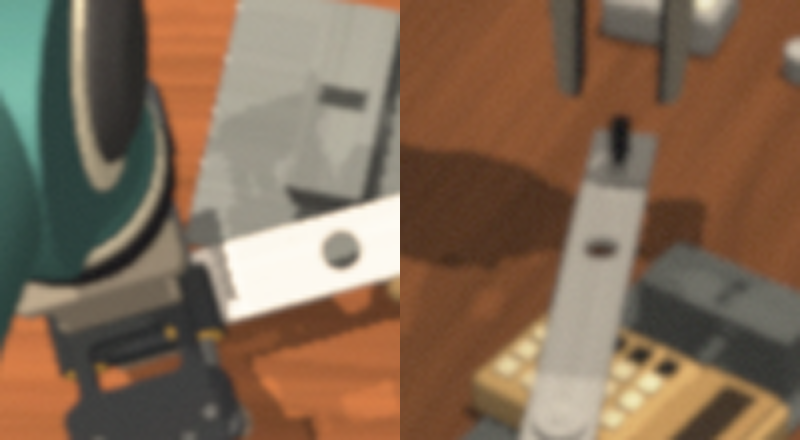

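The scene crop (right) shows the open fingers above and on either side of the knob at (620,140). I go down and close lightly.

```bash
python3 -m inch '-.37 .2 0 0 0 0;-.37 .2 2 0 0 0;-.37 .2 3.7 0 0 0;-.37 .2 3.7 0 0 0'
python3 -m inch '0 0 0 0 0 0;0 0 0 0 0 0;0 0 0 0 0 0;0 0 0 0 0 0' 0.8 3
python3 - <<'E'
from h import *
st();s=env.state()["tool_pos"]
for a in (.36,.26,.16,.06,-.06):go([*knob(a),.057],-10.45+np.degrees(a))
E
```

```text
t: 2.35
tool_pos: [0.5679, 0.0886, 0.0585]
tool_rot: [[-0.292, 0.956, -0.003], [0.956, 0.292, 0.0], [0.001, -0.002, -1.0]]
wrist_force: [-0.6, 0.2, 0.2]
finger_gap: 0.434
finger_force: 0.0
t: 2.68
tool_pos: [0.5699, 0.0883, 0.0609]
tool_rot: [[-0.29, 0.957, 0.002], [0.957, 0.29, 0.001], [0.0, 0.002, -1.0]]
wrist_force: [-1.3, 0.1, 0.3]
finger_gap: 0.17
finger_force: 0.2
t2.68 [0.5699 0.0883 0.0609] y16.9 F [-1.28  0.07  0.32] M [-0.094  0.149 -0.035] gap0.170 ff0.2 j7 0.34
[-0.1   1.95  0.39] [ 0.002 -0.     0.117]
[-0.46  4.07  0.4 ] [ 0.002 -0.     0.217]
[-1.03  6.15  0.4 ] [ 0.002 -0.     0.317]
[-1.8   8.15  0.41] [ 0.002 -0.001  0.417]
[-2.98 10.44  0.41] [ 0.002 -0.001  0.537]
```

```bash
python3 -m inch '-.1 2 0 0 0 .1;-.45 4.1 0 0 0 .2;-1 6.15 0 0 0 .3;-1.75 8.15 0 0 0 .4;-2.4 9.4 0 0 0 .47' 0.8 3
python3 -m inch '0 0 0 0 0 0;0 0 0 0 0 0;0 0 0 0 0 0' 0.8 3
python3 - <<'E'
from h import *
st();s=env.state()["tool_pos"]
for i in range(3):
  d=rz(YAW).T@(np.array(env.state()["tool_pos"])[:2]-w(0,-.09)); print(d, -np.arctan2(d[0],d[1]))
c=cam("top"); s=cam("scene")
out=np.hstack([cv2.resize(c[0][140:240,255:355],(400,400),interpolation=2),cv2.resize(s[0][200:300,310:410],(400,400),interpolation=2)]); cv2.imwrite("pics/k2.png",out)
E
```

```text
t: 3.1
tool_pos: [0.6681, 0.0917, 0.0604]
tool_rot: [[0.179, 0.984, 0.002], [0.984, -0.179, -0.001], [-0.001, 0.002, -1.0]]
wrist_force: [-1.2, -1.2, 1.2]
finger_gap: 0.128
finger_force: 3.0
t: 3.35
tool_pos: [0.6658, 0.0922, 0.0604]
tool_rot: [[0.173, 0.985, 0.0], [0.985, -0.173, 0.0], [0.0, 0.0, -1.0]]
wrist_force: [0.1, -1.2, 3.0]
finger_gap: 0.13
finger_force: 3.0
t3.35 [0.6658 0.0922 0.0604] y-10.0 F [ 0.06 -1.25  3.02] M [-0.365  0.072  0.013] gap0.130 ff3.0 j7 -0.04
[9.34802803e-06 2.14365553e-01] -4.360788338365088e-05
[9.34802803e-06 2.14365553e-01] -4.360788338365088e-05
[9.34802803e-06 2.14365553e-01] -4.360788338365088e-05
```

View pics/k2.png

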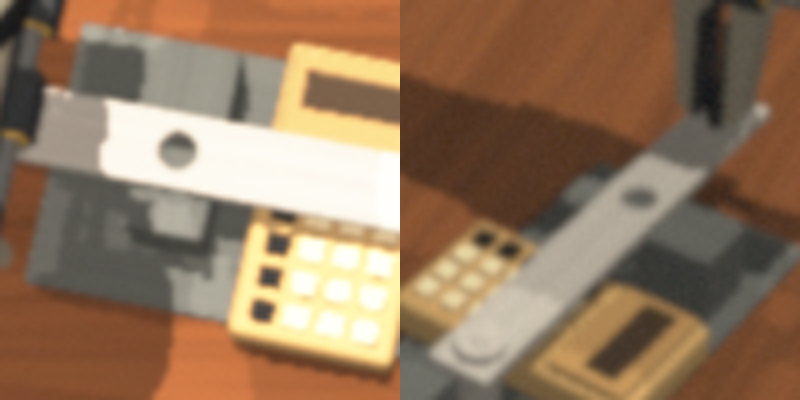

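The bar is now along the stand at about 0, and the slot's dark edge shows at the top of the hole (182,137), so it lies further to +x, as measured (about 8 mm). I swing on to -0.058 and open.

```bash
python3 -m inch '-.1 .6 0 0 0 .03;-.2 1.25 0 0 0 .06;-.2 1.25 0 0 0 .06;-.2 1.25 0 0 0 .06'
python3 - <<'E'
from h import *
st()
d=rz(YAW).T@(np.array(env.state()["tool_pos"])[:2]-w(0,-.09)); print(d, -np.arctan2(d[0],d[1]))
E
python3 -m inch '0 0 0 0 0 0;0 0 0 0 0 0;0 0 0 0 0 0;0 0 -2 0 0 0;0 0 -5 0 0 0' 4
python3 -m inch '0 0 -3 0 0 0;4 0 -4 0 0 0;8 0 -4 0 0 0;12 0 -4 0 0 0;16 0 -4 0 0 0'
python3 - <<'E'
from h import *
st()
c=cam("top"); cv2.imwrite("pics/k3.png",np.hstack([cv2.resize(c[0][150:200,275:325],(400,400),interpolation=2),cv2.resize(cam("scene")[0][220:270,340:390],(400,400),interpolation=2)]))
E
```

```text
t: 3.78
tool_pos: [0.6789, 0.0891, 0.06]
tool_rot: [[0.233, 0.972, 0.001], [0.972, -0.233, 0.001], [0.001, 0.001, -1.0]]
wrist_force: [0.2, 3.0, 2.7]
finger_gap: 0.125
finger_force: 3.0
t3.78 [0.6789 0.0891 0.06  ] y-13.5 F [0.16 3.01 2.69] M [ 0.424 -0.122 -0.001] gap0.125 ff3.0 j7 -0.09
[0.0134428  0.21369397] -0.06282402206333886
t: 4.2
tool_pos: [0.675, 0.0875, 0.1064]
tool_rot: [[0.234, 0.972, -0.008], [0.972, -0.234, -0.002], [-0.004, -0.007, -1.0]]
wrist_force: [0.5, 0.8, 0.9]
finger_gap: 0.432
finger_force: 0.0
t: 4.62
tool_pos: [0.7154, 0.245, 0.15]
tool_rot: [[0.235, 0.972, -0.0], [0.972, -0.235, 0.0], [0.0, -0.0, -1.0]]
wrist_force: [0.2, -0.6, -0.8]
finger_gap: 0.435
finger_force: 0.0
t4.62 [0.7154 0.245  0.15  ] y-13.6 F [ 0.15 -0.64 -0.8 ] M [-0.039  0.033  0.   ] gap0.435 ff0.0 j7 -0.35
```

View pics/k3.png

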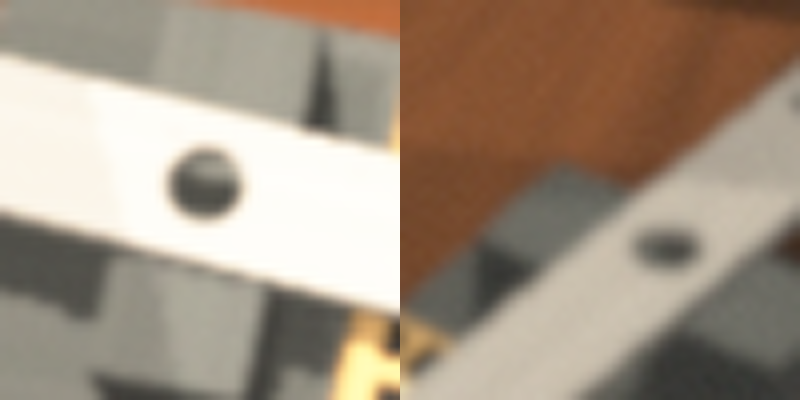

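The hole is at crop (205,184), i.e. top pixel (300.1,172.5). A lit strip of the catch shows at its upper edge and dark below. I compute where the slot's edges project.

Run:
```python
from h import *
c=cam("top")
g=cv2.cvtColor(c[0],cv2.COLOR_BGR2GRAY)
print(g[166:181,294:308])
h=ray(c,(300.1,172.5),.051)[:2]; d=rz(YAW).T@(h-ST)*1e3; print("hole stand",d, "ang",-np.arctan2(d[0],d[1]+90))
for x in (3.75,8,12.25): print(x,proj(c,[*w(x/1e3,.05),.044]))
for x in (-.7,8.3,17.3): print("hole",x,proj(c,[*w(x/1e3,.05),.051]))
```

```text
[[253 252 251 251 252 252 252 252 252 252 252 252 252 252]
 [253 253 252 251 250 247 245 246 248 251 252 252 253 253]
 [253 253 252 247 231 210 198 204 219 238 249 252 253 253]
 [253 252 244 218 173 143 138 143 159 201 237 249 252 253]
 [252 246 217 159 133 134 144 149 156 175 213 243 252 253]
 [251 235 171 117 112 128 142 150 155 161 189 235 251 253]
 [250 225 149  97  91 100 112 119 123 130 158 221 249 253]
 [249 225 148  92  81  83  86  89  91  95 131 209 247 253]
 [251 232 163  99  83  81  80  82  81  87 137 222 249 252]
 [252 245 202 130  95  88  85  83  87 111 176 238 251 253]
 [253 251 238 193 148 125 115 114 130 175 229 249 252 253]
 [253 253 250 242 223 200 189 194 212 237 249 252 253 253]
 [253 253 253 252 249 246 244 245 248 251 253 253 253 253]
 [252 253 253 253 253 252 252 252 253 253 253 253 253 253]
 [244 248 250 252 252 253 253 253 253 253 253 253 253 253]]
hole stand [ 8.86529945 50.44037406] ang -0.0630413597487622
3.75 [np.float64(300.08427176492097), np.float64(176.28483583618137)]
8 [np.float64(300.5619795975786), np.float64(174.06335748117115)]
12.25 [np.float64(301.03910386784503), np.float64(171.84459285855627)]
hole -0.7 [np.float64(299.2535873568214), np.float64(177.58119893779525)]
hole 8.3 [np.float64(300.2735063850718), np.float64(172.84162854098383)]
hole 17.3 [np.float64(301.29076999909466), np.float64(168.1143978714603)]
```

Run:
```python
from h import *
g=255-cv2.cvtColor(cv2.imread("pics/top0.png"),cv2.COLOR_BGR2GRAY).astype(float)
p=g[168:182,292:311]; print(p.astype(int))
go([.4707,-.317,.12],56.4)
```

```text
[[ 98  99 100 101 101 102 103 103 101  99  97  97  97  96  96  99 100 100
  103]
 [ 99  98 101 103 103 102 102 102 101  99  97  96  97  97  98  98 101 100
  107]
 [ 98  99 105 111 112 110 109 107 102 100  99  97  96  98  97  99 100 100
  107]
 [ 98 100 108 127 140 138 134 128 117 111 109 106 103 100 102 102 100 101
  109]
 [ 98 101 115 133 151 161 160 157 151 143 140 136 128 120 117 109 101 102
  117]
 [ 98 103 121 143 158 163 166 171 173 172 171 168 161 151 136 115 102 104
  123]
 [ 99 108 129 151 161 163 165 171 179 179 181 179 177 168 143 115 103 105
  130]
 [ 99 106 125 142 150 155 158 167 174 178 180 178 176 165 137 112 102 108
  134]
 [100 104 112 118 125 131 138 146 156 161 164 163 163 155 128 106 102 113
  140]
 [100 103 104 105 108 111 112 115 122 126 129 134 138 137 119 103 103 118
  146]
 [100 102 102 104 103 103 101 101 103 105 106 108 111 112 106  99 103 125
  151]
 [101 103 102 103 102 101  99  98  98  99  97  98  99 101 100  99 106 130
  155]
 [102 103 102 102 103 100  98  97  97  97  96  98  98  99  99  99 108 134
  158]
 [104 102 102 101 103 101  97  98  97  97  96  98  98  99  99 100 114 142
  166]]
[-60.63 -10.86   2.8 ] [-0.002 -0.002 -1.213]
```

```bash
python3 -m inch '-4 -.7 0 0 0 0;-8 -1.4 0 0 0 0;-12 -2.2 0 0 0 0;-16 -2.9 0 0 0 0;-20 -3.6 0 0 0 0' 5
python3 -m inch '-4 -.7 0 0 0 0;-8 -1.4 0 0 0 0;-12 -2.2 0 0 0 0;-16 -2.9 0 0 0 0;-20 -3.6 0 0 0 0'
python3 -m inch '-4 -.7 0 0 0 -.12;-8 -1.4 0 0 0 -.24;-12 -2.2 0 0 0 -.36;-16 -2.9 0 0 0 -.48;-20 -3.6 0 0 0 -.6'
python3 -m inch '0 0 0 0 0 -.12;0 0 0 0 0 -.24;0 0 0 0 0 -.36;0 0 0 0 0 -.48;0 0 0 0 0 -.6'
python3 - <<'E'
from h import *
go([.4707,-.317,.075],56.4); st()
E
```

```text
t: 5.18
tool_pos: [0.6317, 0.0538, 0.1495]
tool_rot: [[0.236, 0.972, -0.001], [0.972, -0.236, -0.001], [-0.001, -0.001, -1.0]]
wrist_force: [0.8, -0.6, 0.5]
finger_gap: 0.543
finger_force: 0.0
t: 5.6
tool_pos: [0.5493, -0.1316, 0.1497]
tool_rot: [[0.236, 0.972, -0.001], [0.972, -0.236, -0.0], [-0.0, -0.001, -1.0]]
wrist_force: [0.5, -1.0, 0.7]
finger_gap: 0.542
finger_force: 0.0
t: 6.02
tool_pos: [0.4671, -0.3169, 0.1496]
tool_rot: [[-0.359, 0.933, -0.001], [0.933, 0.359, 0.0], [0.0, -0.001, -1.0]]
wrist_force: [0.3, -0.3, 0.2]
finger_gap: 0.544
finger_force: 0.0
t: 6.43
tool_pos: [0.4679, -0.3156, 0.1494]
tool_rot: [[-0.823, 0.568, -0.001], [0.568, 0.823, -0.0], [0.001, -0.001, -1.0]]
wrist_force: [1.3, 0.5, 1.0]
finger_gap: 0.544
finger_force: 0.0
[-0.32  0.05  7.44] [-0.001 -0.001 -0.018]
t6.43 [ 0.4679 -0.3156  0.1494] y55.4 F [1.33 0.48 0.96] M [-0.007  0.023  0.033] gap0.544 ff0.0 j7 1.66
```

```bash
python3 -m inch '-.3 .05 3 0 0 -.02;-.3 .05 6 0 0 -.02;-.3 .05 8 0 0 -.02;-.3 .05 8 0 0 -.02'
python3 - <<'E'
from h import *
go([.4707,-.317,.040],56.4); st()
cv2.imwrite("pics/s1.png",np.hstack([cv2.resize(cam("top")[0][245:305,450:550],(400,240),interpolation=2),cv2.resize(cam("scene")[0][310:370,160:260],(400,240),interpolation=2)]))
E
```

```text
t: 6.77
tool_pos: [0.4683, -0.3149, 0.0658]
tool_rot: [[-0.831, 0.556, -0.008], [0.556, 0.831, 0.003], [0.008, -0.002, -1.0]]
wrist_force: [-0.6, 0.1, -0.6]
finger_gap: 0.545
finger_force: 0.0
[-0.33 -0.04  2.57] [-0.002 -0.008 -0.003]
t6.77 [ 0.4683 -0.3149  0.0658] y56.2 F [-0.6   0.14 -0.57] M [-0.005  0.038  0.009] gap0.545 ff0.0 j7 1.72
```

View pics/s1.png

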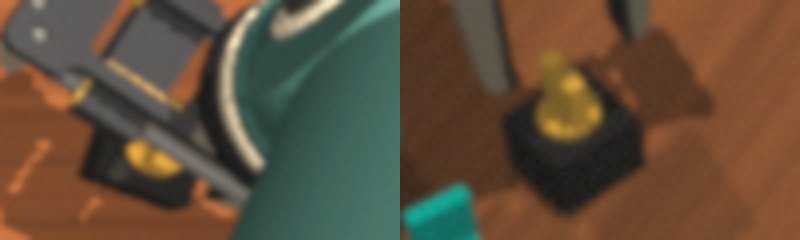

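The fingers straddle the brass screw's wing (scene crop, 550,75); the block is at (575,140). I go down and pinch.

```bash
python3 -m inch '-.1 0 1.2 0 0 0;-.1 0 2.4 0 0 0;-.1 0 2.4 0 0 0;-.1 0 2.4 0 0 0'
python3 -c "
from h import *
go([.4707,-.317,.040],56.4); st()"
```

```text
t: 7.2
tool_pos: [0.4734, -0.316, 0.0453]
tool_rot: [[-0.832, 0.554, -0.001], [0.554, 0.832, 0.0], [0.001, -0.0, -1.0]]
wrist_force: [-0.4, 0.2, -0.0]
finger_gap: 0.546
finger_force: 0.0
[ 0.17 -0.24  0.53] [-0.    -0.001 -0.001]
t7.20 [ 0.4734 -0.316   0.0453] y56.4 F [-0.4   0.25 -0.02] M [ 0.04  -0.004  0.013] gap0.546 ff0.0 j7 1.74
```

```bash
python3 -m inch '.1 -.15 .4 0 0 0;.1 -.15 .4 0 0 0;.1 -.15 .4 0 0 0'
python3 -m inch '0 0 0 0 0 0;0 0 0 0 0 0;0 0 0 0 0 0;0 0 0 0 0 0;0 0 0 0 0 0' 0.5 25
python3 -m inch '0 0 0 0 0 0;0 0 0 0 0 0;0 0 0 0 0 0;0 0 0 0 0 0;0 0 0 0 0 0'
python3 -c "
from h import *
st()"
```

```text
t: 7.45
tool_pos: [0.4721, -0.317, 0.0418]
tool_rot: [[-0.832, 0.554, 0.0], [0.554, 0.832, -0.0], [-0.0, -0.0, -1.0]]
wrist_force: [-0.2, -0.3, 0.9]
finger_gap: 0.541
finger_force: 0.0
t: 7.87
tool_pos: [0.4722, -0.3169, 0.0418]
tool_rot: [[-0.832, 0.554, 0.0], [0.554, 0.832, -0.0], [-0.0, 0.0, -1.0]]
wrist_force: [-0.6, -0.6, 0.1]
finger_gap: 0.206
finger_force: 0.3
t: 8.28
tool_pos: [0.4712, -0.3181, 0.0418]
tool_rot: [[-0.832, 0.555, -0.001], [0.555, 0.832, -0.001], [-0.0, -0.002, -1.0]]
wrist_force: [-3.6, -4.4, 2.4]
finger_gap: 0.093
finger_force: 25.0
t8.28 [ 0.4712 -0.3181  0.0418] y56.3 F [-3.61 -4.39  2.37] M [-1.027  0.955  0.003] gap0.093 ff25.0 j7 1.74
```

```bash
python3 -m inch '0 0 -.5 0 0 0;0 0 -1.5 0 0 0;0 0 -3 0 0 0;0 0 -5 0 0 0;0 0 -8 0 0 0'
python3 -m inch '0 0 -1.5 0 0 0;0 0 -1.5 0 0 0;0 0 -1.5 0 0 0'
python3 - <<'E'
from h import *
st(); p=w(.0079,.050); print(p); go([*p,.14],-10.45)
cv2.imwrite("pics/s2.png",cv2.resize(cam("scene")[0][250:370,140:300],(640,480),interpolation=2))
E
```

```text
t: 8.7
tool_pos: [0.4716, -0.3147, 0.1212]
tool_rot: [[-0.833, 0.553, -0.003], [0.553, 0.833, 0.003], [0.004, 0.001, -1.0]]
wrist_force: [0.5, 0.2, -0.7]
finger_gap: 0.092
finger_force: 25.0
t: 8.95
tool_pos: [0.4732, -0.316, 0.1377]
tool_rot: [[-0.833, 0.553, 0.003], [0.553, 0.833, 0.0], [-0.002, 0.002, -1.0]]
wrist_force: [-0.1, 0.3, -0.7]
finger_gap: 0.093
finger_force: 25.0
t8.95 [ 0.4732 -0.316   0.1377] y56.4 F [-0.1   0.26 -0.73] M [-0.026  0.025 -0.003] gap0.093 ff25.0 j7 1.69
[0.66008846 0.01758758]
[ 2.89 38.13 -0.18] [3.000e-03 1.000e-03 1.167e+00]
```

View pics/s2.png

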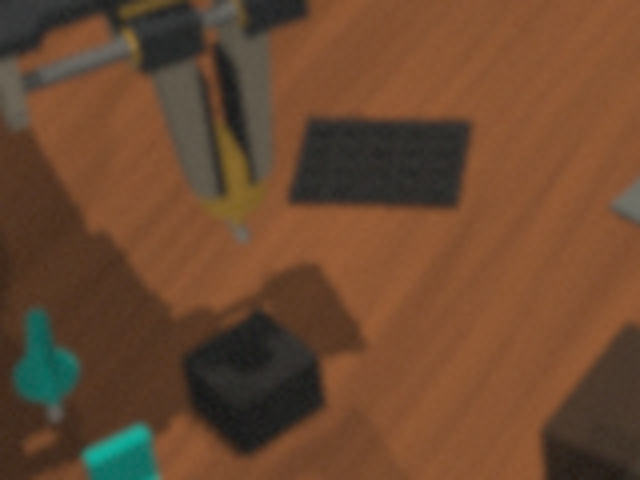

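The screw hangs straight between the fingers, pin at crop (241,235), with the block empty. I carry it above the hole.

```bash
python3 - <<'E'
from h import *
c=cam("scene"); p=np.array(env.state()["tool_pos"]); print(proj(c,p-[0,0,.031]), ray(c,(200.2,308.7),p[2]-.031)-p)
E
python3 -m inch '.3 3.8 0 0 0 0;.6 7.6 0 0 0 0;.9 11.4 0 0 0 0;1.2 15.2 0 0 0 0;1.45 19 0 0 0 0'
python3 -m inch '.3 3.8 0 0 0 .12;.6 7.6 0 0 0 .24;.9 11.4 0 0 0 .36;1.2 15.2 0 0 0 .48;1.45 19 0 0 0 .6'
python3 -m inch '0 0 0 0 0 .12;0 0 0 0 0 .24;0 0 0 0 0 .36;0 0 0 0 0 .48;0 0 0 0 0 .567'
python3 -m inch '0 0 0 0 0 0;0 0 0 0 0 0;0 0 0 0 0 0'
python3 - <<'E'
from h import *
st(); go([*w(.0079,.050),.085],-10.45)
c=cam("scene"); p=np.array(env.state()["tool_pos"]); print(proj(c,p-[0,0,.031]))
E
```

```text
[np.float64(198.29395787356512), np.float64(307.03251670328393)] [ 0.00523428 -0.00199    -0.031     ]
t: 9.47
tool_pos: [0.5649, -0.1485, 0.1351]
tool_rot: [[-0.832, 0.554, -0.003], [0.554, 0.832, 0.001], [0.003, -0.001, -1.0]]
wrist_force: [0.5, -0.5, -0.3]
finger_gap: 0.091
finger_force: 25.0
t: 9.88
tool_pos: [0.6581, 0.0178, 0.1348]
tool_rot: [[-0.369, 0.929, -0.003], [0.929, 0.369, -0.0], [0.001, -0.003, -1.0]]
wrist_force: [0.0, -0.2, -1.4]
finger_gap: 0.098
finger_force: 25.0
t: 10.3
tool_pos: [0.6574, 0.016, 0.1346]
tool_rot: [[0.188, 0.982, -0.003], [0.982, -0.188, -0.001], [-0.001, -0.003, -1.0]]
wrist_force: [-0.2, -0.2, -0.6]
finger_gap: 0.097
finger_force: 25.0
t: 10.55
tool_pos: [0.658, 0.0157, 0.1357]
tool_rot: [[0.18, 0.984, -0.002], [0.984, -0.18, -0.0], [-0.0, -0.002, -1.0]]
wrist_force: [-0.6, 1.1, -0.5]
finger_gap: 0.096
finger_force: 25.0
t10.55 [0.658  0.0157 0.1357] y-10.4 F [-0.56  1.14 -0.5 ] M [-0.099  0.085  0.005] gap0.096 ff25.0 j7 0.04
[0.22 0.18 5.07] [-0.002  0.     0.001]
[np.float64(372.3329895500037), np.float64(228.6120540643141)]
```

```bash
python3 -m inch '.1 .1 2 0 0 0;.2 .2 4.2 0 0 0;.2 .2 4.2 0 0 0;.2 .2 4.2 0 0 0'
python3 - <<'E'
from h import *
st(); go([*w(.0079,.050),.085],-10.45)
c=cam("scene"); p=np.array(env.state()["tool_pos"]); print("pin",proj(c,p-[0,0,.029]),"pin bottom",proj(c,p-[0,0,.032]),"collar",proj(c,p-[0,0,.0098]),"hole",proj(c,[*w(.00886,.0501),.051]))
cv2.imwrite("pics/p1.png",cv2.resize(c[0][190:270,320:420],(800,640),interpolation=2)[:600])
E
```

```text
t: 10.93
tool_pos: [0.66, 0.0171, 0.0937]
tool_rot: [[0.182, 0.983, -0.003], [0.983, -0.182, -0.0], [-0.001, -0.003, -1.0]]
wrist_force: [0.4, 0.7, -1.1]
finger_gap: 0.094
finger_force: 25.0
t10.93 [0.66   0.0171 0.0937] y-10.5 F [ 0.42  0.68 -1.13] M [-0.094  0.034 -0.009] gap0.094 ff25.0 j7 0.06
[0.06 0.   0.87] [-0.003  0.001 -0.001]
pin [np.float64(372.92689862633256), np.float64(244.11755412133257)] pin bottom [np.float64(372.8556489865723), np.float64(245.28356389366493)] collar [np.float64(373.387978714171), np.float64(236.57191753908265)] hole [np.float64(372.7305443101756), np.float64(249.73303917434853)]
```

View pics/p1.png

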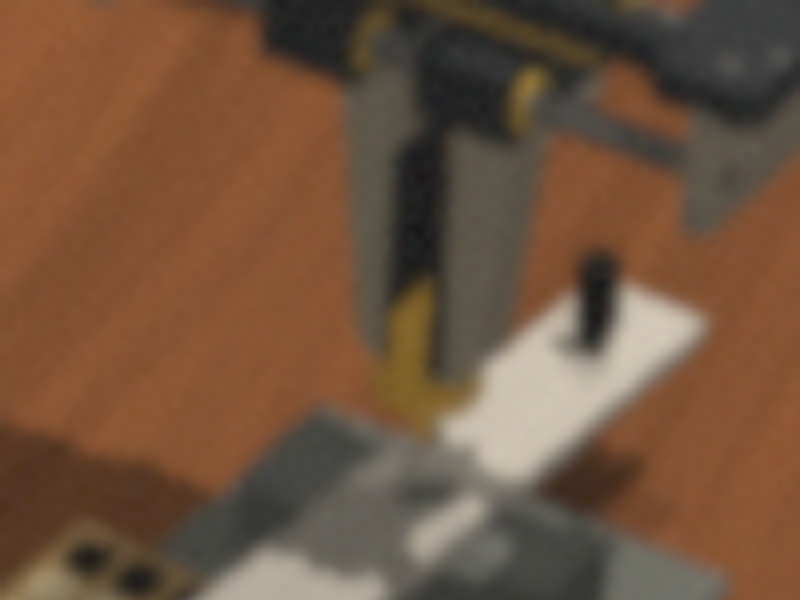

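Run:
```python
from h import *
for n,(r0,r1,c0,c1) in {"scene":(222,252,360,386),"top":(150,190,280,325)}.items():
    a=cam(n)[0].astype(float)
    for _ in range(3): a+=cam(n)[0]
    a/=4; b,g,r=a[r0:r1,c0:c1].transpose(2,0,1)
    m=(g-b)/(r+1)  # brass: high g-b
    print(n); 
    if n=="scene":
        print("     "," ".join("%2d"%(x%100) for x in range(c0,c1)))
        for i in range(r1-r0): print(r0+i," ".join("%2d"%(100*max(v,0)) for v in m[i]))
    else: print((m>.3).sum())
```

```text
scene
      60 61 62 63 64 65 66 67 68 69 70 71 72 73 74 75 76 77 78 79 80 81 82 83 84 85
222 24 23 23 22 19 14 13 14 13 10  6  1  0  0  5 12 12 13 13 14 13 13 12 13 14 15
223 23 23 24 23 19 15 13 14 13 10  7  6  9 16 19 15 12 13 13 13 14 13 13 13 13 14
224 22 24 24 22 19 16 15 14 14 10  2 10 25 29 29 20 15 14 14 13 13 13 12 13 14 16
225 23 23 24 23 19 17 14 13 13 12 12 25 33 37 34 21 13 13 13 13 14 12 13 12 14 16
226 23 24 23 22 20 17 15 14 13 16 25 35 40 40 35 21 13 13 14 12 13 12 14 13 14 18
227 24 24 23 22 21 17 14 13 14 22 34 41 42 41 35 22 14 13 13 13 13 12 14 13 16 18
228 24 23 24 22 21 17 15 14 16 28 39 43 44 41 36 20 14 14 13 13 13 13 13 12 15 19
229 24 23 23 23 21 19 15 14 19 31 39 43 43 40 34 19 12 14 13 13 14 13 12 14 14 18
230 24 24 24 24 22 18 16 15 19 31 40 42 43 41 32 19 13 14 14 13 12 13 13 13 15 13
231 24 23 24 24 22 19 17 15 20 32 42 42 43 40 34 18 14 13 13 13 13 14 13 11 12 11
232 23 24 24 24 23 20 18 17 22 34 39 43 43 40 32 17 13 13 13 14 12 11 12 10 10  9
233 22 24 25 25 24 22 21 20 25 36 43 42 43 39 31 14 13 13 14 12 12 11 10  9  9  8
234 24 24 24 23 24 23 24 2
[... 756 characters left out ...]
9 24 14  9  8  8  8  8  8  8  8  8  8
244  6  7  9  8  8  8  8  9 10 10 11 11 16 21 18 12  9  8  8  8  8  8  8  8  8  8
245  7  7  8  8  7  7  8  7  8  8  8  9 10 12 13 10  9  8  8  8  8  8  8  8  8  8
246  8  8  8  7  7  7  8  7  8  7  7  7  8  9  9  8  8  8  8  8  8  8  8  8  8  8
247  6  6  6  7  7  8  7  8  7  7  8  8  7  7  7  8  7  8  8  8  8  8  8  8  8  8
248  6  6  7  7  7  7  8  8  8  7  8  7  8  7  7  8  7  8  8  8  8  8  8  8  8  8
249  6  6  7  6  7  8  8  7  7  7  7  7  6  8  7  7  7  8  8  7  7  8  9  8  8  8
250  6  7  8  7  8  8  8  7  8  7  7  6  7  7  7  7  7  7  8  8  9  9  8  8  8  8
251  7  7  7  7  7  8  8  8  7  7  7  5  7  6  7  7  8  8  8  8  8  7  8  8  8  8
top
10
```

The collar is centred at raw pixel (373,237), matching the prediction within the calibration bias, so the screw sits as assumed in the grip. I now feel downwards in small steps.

```bash
python3 -m inch '.05 0 .4 0 0 0;.05 0 .8 0 0 0;.05 0 .8 0 0 0'; python3 -c "from h import *;st()"
python3 -m inch '0 0 .1 0 0 0;0 0 .2 0 0 0;0 0 .3 0 0 0;0 0 .3 0 0 0';python3 -c "from h import *;st()"
```

```text
t: 11.63
tool_pos: [0.6603, 0.0179, 0.0856]
tool_rot: [[0.182, 0.983, -0.002], [0.983, -0.182, -0.0], [-0.0, -0.002, -1.0]]
wrist_force: [-0.5, -0.4, -2.5]
finger_gap: 0.097
finger_force: 25.0
t11.63 [0.6603 0.0179 0.0856] y-10.5 F [-0.47 -0.43 -2.49] M [-0.064  0.088  0.008] gap0.097 ff25.0 j7 0.07
t: 11.97
tool_pos: [0.6609, 0.0176, 0.0835]
tool_rot: [[0.183, 0.983, -0.0], [0.983, -0.183, -0.0], [-0.0, -0.0, -1.0]]
wrist_force: [-1.2, -0.2, -0.6]
finger_gap: 0.094
finger_force: 25.0
t11.97 [0.6609 0.0176 0.0835] y-10.5 F [-1.17 -0.18 -0.64] M [-0.15   0.137  0.032] gap0.094 ff25.0 j7 0.07
```

```bash
python3 -m inch '0 0 .1 0 0 0;0 0 .2 0 0 0;0 0 .3 0 0 0;0 0 .3 0 0 0'|grep -v rot;python3 -c "from h import *;st()"
```

```text
t: 12.3
tool_pos: [0.6609, 0.0177, 0.0805]
wrist_force: [-1.0, -0.3, -0.8]
finger_gap: 0.097
finger_force: 25.0
t12.30 [0.6609 0.0177 0.0805] y-10.5 F [-1.02 -0.3  -0.81] M [-0.068  0.098  0.015] gap0.097 ff25.0 j7 0.07
```

Below the bar top, no contact: the pin is in the hole. I go on.

```bash
python3 -m inch '0 0 .1 0 0 0;0 0 .2 0 0 0;0 0 .3 0 0 0;0 0 .3 0 0 0'|grep -v rot;python3 -c "from h import *;st()"
python3 -m inch '0 0 .1 0 0 0;0 0 .2 0 0 0;0 0 .2 0 0 0;0 0 .2 0 0 0'|grep -v rot;python3 -c "from h import *;st()"
```

```text
t: 12.63
tool_pos: [0.6608, 0.0177, 0.0774]
wrist_force: [0.2, -0.9, -1.0]
finger_gap: 0.092
finger_force: 25.0
t12.63 [0.6608 0.0177 0.0774] y-10.5 F [ 0.19 -0.88 -1.04] M [-0.052  0.065 -0.031] gap0.092 ff25.0 j7 0.07
t: 12.97
tool_pos: [0.6609, 0.0177, 0.0756]
wrist_force: [0.1, -0.8, -2.1]
finger_gap: 0.093
finger_force: 25.0
t12.97 [0.6609 0.0177 0.0756] y-10.5 F [ 0.09 -0.79 -2.07] M [-0.069  0.047 -0.015] gap0.093 ff25.0 j7 0.07
```

```bash
python3 -m inch '0 0 .1 0 0 0;0 0 .2 0 0 0;0 0 .2 0 0 0;0 0 .2 0 0 0'|grep -v rot;python3 -c "from h import *;st()"
```

```text
t: 13.3
tool_pos: [0.6609, 0.0177, 0.0736]
wrist_force: [-0.3, -0.2, -1.0]
finger_gap: 0.096
finger_force: 25.0
t13.30 [0.6609 0.0177 0.0736] y-10.5 F [-0.27 -0.23 -0.97] M [-0.083  0.057  0.025] gap0.096 ff25.0 j7 0.07
```

```bash
python3 -m inch '0 0 .1 0 0 0;0 0 .2 0 0 0;0 0 .2 0 0 0;0 0 .2 0 0 0'|grep -v rot;python3 -c "from h import *;st()"
```

```text
t: 13.63
tool_pos: [0.6609, 0.0176, 0.0716]
wrist_force: [-0.7, 0.5, -0.2]
finger_gap: 0.097
finger_force: 25.0
t13.63 [0.6609 0.0176 0.0716] y-10.5 F [-0.74  0.53 -0.18] M [-0.049  0.009 -0.009] gap0.097 ff25.0 j7 0.07
```

```bash
python3 -m inch '0 0 .1 0 0 0;0 0 .2 0 0 0;0 0 .3 0 0 0;0 0 .3 0 0 0'|grep -v rot;python3 -c "from h import *;st()"
python3 -m inch '0 0 .1 0 0 0;0 0 .2 0 0 0;0 0 .2 0 0 0;0 0 .2 0 0 0'|grep -v rot;python3 -c "from h import *;st()"
```

```text
t: 13.97
tool_pos: [0.6608, 0.0177, 0.0684]
wrist_force: [-0.7, 0.1, -0.4]
finger_gap: 0.099
finger_force: 25.0
t13.97 [0.6608 0.0177 0.0684] y-10.5 F [-0.68  0.15 -0.36] M [-0.069  0.108  0.01 ] gap0.099 ff25.0 j7 0.08
t: 14.3
tool_pos: [0.6609, 0.0177, 0.0666]
wrist_force: [0.5, -0.1, -2.1]
finger_gap: 0.095
finger_force: 25.0
t14.30 [0.6609 0.0177 0.0666] y-10.5 F [ 0.48 -0.08 -2.14] M [-0.113  0.069  0.024] gap0.095 ff25.0 j7 0.08
```

```bash
python3 -m inch '0 0 .1 0 0 0;0 0 .2 0 0 0;0 0 .2 0 0 0;0 0 .2 0 0 0'|grep -v rot;python3 -c "from h import *;st()"
```

```text
t: 14.63
tool_pos: [0.6609, 0.0176, 0.0646]
wrist_force: [0.8, -0.8, -0.3]
finger_gap: 0.098
finger_force: 25.0
t14.63 [0.6609 0.0176 0.0646] y-10.5 F [ 0.79 -0.76 -0.28] M [-0.058  0.084  0.028] gap0.098 ff25.0 j7 0.08
```

```bash
python3 -m inch '0 0 .1 0 0 0;0 0 .2 0 0 0;0 0 .2 0 0 0;0 0 .2 0 0 0'|grep -v rot;python3 -c "from h import *;st()"
python3 -m inch '0 0 .05 0 0 0;0 0 .1 0 0 0;0 0 .1 0 0 0;0 0 .1 0 0 0'|grep -v rot;python3 -c "from h import *;st()"
```

```text
t: 14.97
tool_pos: [0.6609, 0.0176, 0.0626]
wrist_force: [0.2, 0.2, -0.3]
finger_gap: 0.097
finger_force: 25.0
t14.97 [0.6609 0.0176 0.0626] y-10.5 F [ 0.18  0.25 -0.3 ] M [-0.054  0.058 -0.035] gap0.097 ff25.0 j7 0.08
t: 15.3
tool_pos: [0.661, 0.0176, 0.0617]
wrist_force: [-0.6, -0.5, -0.3]
finger_gap: 0.097
finger_force: 25.0
t15.30 [0.661  0.0176 0.0617] y-10.5 F [-0.63 -0.45 -0.33] M [-0.092  0.078 -0.014] gap0.097 ff25.0 j7 0.08
```

```bash
python3 -m inch '0 0 .05 0 0 0;0 0 .1 0 0 0;0 0 .1 0 0 0;0 0 .1 0 0 0'|grep -v rot;python3 -c "from h import *;st()"
```

```text
t: 15.63
tool_pos: [0.6611, 0.0177, 0.0608]
wrist_force: [-1.6, 1.3, 0.1]
finger_gap: 0.097
finger_force: 25.0
t15.63 [0.6611 0.0177 0.0608] y-10.5 F [-1.57  1.26  0.06] M [-0.121  0.073  0.01 ] gap0.097 ff25.0 j7 0.08
```

```bash
python3 -m inch '0 0 .05 0 0 0;0 0 .1 0 0 0;0 0 .1 0 0 0;0 0 .1 0 0 0'|grep -v rot;python3 -c "from h import *;st()"
```

```text
t: 15.97
tool_pos: [0.6615, 0.0176, 0.0607]
wrist_force: [-1.3, 0.3, 6.0]
finger_gap: 0.093
finger_force: 25.0
t15.97 [0.6615 0.0176 0.0607] y-10.5 F [-1.31  0.26  5.99] M [-0.1    0.352 -0.028] gap0.093 ff25.0 j7 0.08
```

```bash
python3 -m inch '0 0 .05 0 0 0;0 0 .1 0 0 0;0 0 .1 0 0 0;0 0 .1 0 0 0'|grep -v rot;python3 -c "from h import *;st()"
```

```text
t: 16.3
tool_pos: [0.6616, 0.0175, 0.0606]
wrist_force: [-2.6, 0.7, 10.7]
finger_gap: 0.093
finger_force: 25.0
t16.30 [0.6616 0.0175 0.0606] y-10.5 F [-2.56  0.68 10.74] M [-0.098  0.939  0.01 ] gap0.093 ff25.0 j7 0.08
```

Contact with the bar at the home height (6–11 N): the collar is flush. I ease off and give a quarter turn.

```bash
python3 -m inch '0 0 -.1 0 0 0;0 0 -.15 0 0 0;0 0 -.15 0 0 .05;0 0 -.15 0 0 .1;0 0 -.15 0 0 .15'|grep -v rot
python3 -m inch '0 0 0 0 0 .09;0 0 0 0 0 .18;0 0 0 0 0 .27;0 0 0 0 0 .36;0 0 0 0 0 .45'|grep -v rot
python3 -c "from h import *;st()"
```

```text
t: 16.72
tool_pos: [0.6616, 0.0178, 0.0607]
wrist_force: [0.7, 0.1, 3.4]
finger_gap: 0.096
finger_force: 25.0
t: 17.13
tool_pos: [0.6619, 0.0178, 0.0607]
wrist_force: [1.4, 0.9, 1.7]
finger_gap: 0.097
finger_force: 25.0
t17.13 [0.6619 0.0178 0.0607] y-45.1 F [1.43 0.89 1.73] M [-0.152 -0.     0.015] gap0.097 ff25.0 j7 -0.42
```

```bash
python3 -m inch '0 0 0 0 0 .1;0 0 0 0 0 .2;0 0 0 0 0 .3;0 0 0 0 0 .4;0 0 0 0 0 .5'|grep -v rot
python3 -m inch '0 0 0 0 0 .1;0 0 0 0 0 .2;0 0 0 0 0 .3;0 0 0 0 0 .4;0 0 0 0 0 .47'|grep -v rot
python3 -m inch '0 0 0 0 0 0;0 0 0 0 0 0'|grep -v rot
python3 -c "from h import *;st()"
```

```text
t: 17.55
tool_pos: [0.6618, 0.0175, 0.0607]
wrist_force: [0.5, -0.3, 2.8]
finger_gap: 0.097
finger_force: 25.0
t: 17.97
tool_pos: [0.6617, 0.0171, 0.0607]
wrist_force: [0.4, -0.9, 2.7]
finger_gap: 0.095
finger_force: 25.0
t: 18.13
tool_pos: [0.6617, 0.0172, 0.0607]
wrist_force: [0.3, -0.6, 4.9]
finger_gap: 0.099
finger_force: 25.0
t18.13 [0.6617 0.0172 0.0607] y-100.4 F [ 0.27 -0.65  4.85] M [-0.274  0.169 -0.036] gap0.099 ff25.0 j7 -1.24
```

```bash
python3 -m inch '0 0 0 0 0 0;0 0 0 0 0 0;0 0 0 0 0 0;0 0 0 0 0 0;0 0 0 0 0 0' 3.5|grep -v rot
python3 -m inch '0 0 -1 0 0 0;0 0 -3 0 0 0;0 0 -6 0 0 0;0 0 -9 0 0 0;0 0 -12 0 0 0'|grep -v rot
python3 -c "from h import *;st();s=env.state();print(np.round(np.array(s['tool_rot']).T@[0,1,0]*20,1))"
```

```text
t: 18.55
tool_pos: [0.6607, 0.0178, 0.0599]
wrist_force: [0.6, 0.2, 0.4]
finger_gap: 0.378
finger_force: 0.0
t: 18.97
tool_pos: [0.6608, 0.0174, 0.1821]
wrist_force: [1.2, 0.7, 0.7]
finger_gap: 0.381
finger_force: 0.0
t18.97 [0.6608 0.0174 0.1821] y-100.5 F [1.2  0.67 0.66] M [ 0.011  0.087 -0.066] gap0.381 ff0.0 j7 -1.32
[ -3.6 -19.7  -0. ]
```

```bash
python3 -m inch '-.7 -4 0 0 0 0;-1.4 -8 0 0 0 0;-2.2 -12 0 0 0 0;-2.9 -16 0 0 0 0;-3.6 -19.7 0 0 0 0'|grep -v rot
python3 -m inch '0 0 0 0 0 0;0 0 0 0 0 0'|grep -v rot
python3 - <<'E'
from h import *
c=cam("top");s=cam("scene")
A=cv2.resize(c[0][140:240,250:410],(800,500)[:2],interpolation=2)[:,:400*2]
out=np.hstack([cv2.resize(c[0][135:245,250:405],(465,330),interpolation=2),cv2.resize(s[0][200:310,300:410],(330,330),interpolation=2)])
cv2.imwrite("pics/end.png",out); print(proj(c,[*w(.0079,.05),.055]),proj(s,[*w(.0079,.05),.081]))
E
```

```text
t: 19.38
tool_pos: [0.6611, 0.2207, 0.1812]
wrist_force: [1.2, -0.1, -0.4]
finger_gap: 0.378
finger_force: 0.0
t: 19.55
tool_pos: [0.6607, 0.2216, 0.1802]
wrist_force: [-0.6, -0.3, 0.1]
finger_gap: 0.38
finger_force: 0.0
[np.float64(300.04185186406704), np.float64(172.4373660820488)] [np.float64(373.0107430470248), np.float64(237.91107362237256)]
```

View pics/end.png

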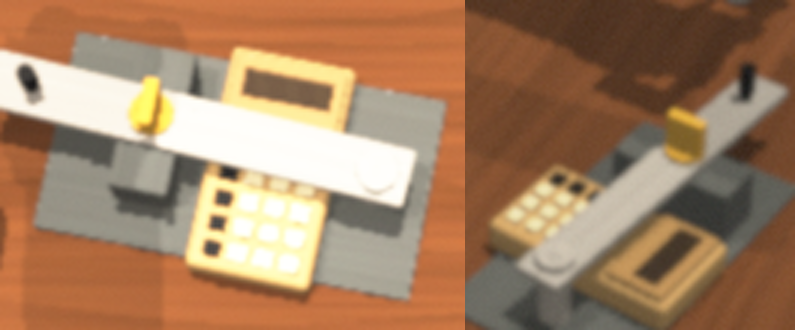

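The screw sits upright at crop (150,108), with its collar flat on the bar and its wing across the bar (along the stand's x), so it is locked. The calculator has not moved and the gripper is clear.

```bash
python3 -c "
from plant import env
print(env.hand_in())"
```

```text
the job is handed in; nothing more can be done
None
```

The job is handed in: the bar is swung over the slot, the brass thumbscrew sits flush and is turned a quarter to lock, the gripper is clear, and the calculator was not moved.

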